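Put the setting blocks and the punch away

TASK

The lock-fitting job is done, so put its tools away: return each of the three aluminium setting blocks to its own slot in the rack, the one whose label shows that block's shape, standing upright and fully down in the pocket. Also drop the pin punch, point down, into the square tube holder. Any order will do; leave everything else on the bench where it is.

Things in the scene. Friction and masses are not known exactly. Their poses are not given: they have to be found in the camera images.
- block_plain: The plain setting block: a simple oblong with a flat top. All three setting blocks are bare aluminium, 80 long (own x), 30 wide (own y) and 45 high (z), standing upright on the bench, about 0.19 to 0.35 kg; origin at the centre of the underside. Sizes in mm.
- block_step: The stepped setting block: the half towards its own +x is 45 high, the other half only 28 high. All three setting blocks are bare aluminium, 80 long (own x), 30 wide (own y) and 45 high (z), standing upright on the bench, about 0.19 to 0.35 kg; origin at the centre of the underside. Sizes in mm.
- block_channel: The channel setting block: a groove 14 wide and 18 deep runs along the whole length of its top, leaving two 8 thick walls (a U seen from the end). All three setting blocks are bare aluminium, 80 long (own x), 30 wide (own y) and 45 high (z), standing upright on the bench, about 0.19 to 0.35 kg; origin at the centre of the underside. Sizes in mm.
- slot_plain_floor (a point): Slot of the plain block: its white label shows a black plain rectangle. Wooden pocket 90 long (own x) x 38 wide (own y), 10 deep; floor 11 and rim 21 above the bench. This point is the centre of the pocket floor, z up. The 34 x 80 label lies flat on the wood 67 from it towards own -x (robot's side). Block fits lengthwise, either way round. Sizes in mm.
- slot_step_floor (a point): Slot of the stepped block: its label shows a black two-level step. Wooden pocket 90 long (own x) x 38 wide (own y), 10 deep; floor 11 and rim 21 above the bench. This point is the centre of the pocket floor, z up. The 34 x 80 label lies flat on the wood 67 from it towards own -x (robot's side). Block fits lengthwise, either way round. Sizes in mm.
- slot_channel_floor (a point): Slot of the channel block: its label shows a black U. Wooden pocket 90 long (own x) x 38 wide (own y), 10 deep; floor 11 and rim 21 above the bench. This point is the centre of the pocket floor, z up. The 34 x 80 label lies flat on the wood 67 from it towards own -x (robot's side). Block fits lengthwise, either way round. Sizes in mm.
- punch: Steel pin punch: round rod 14 thick, 130 long, lowest 10 tapering to 10, 0.11 to 0.17 kg. It stands point down in a 16 wide, 28 deep hole in a wooden batten (100 x 50, 40 high, fixed): its point is 12, its top 142 above the bench. May lean a few degrees. Origin at the centre of the point, z up the rod to its blunt top. Sizes in mm.
- holder_floor (a point): Punch holder: an upright square steel tube, open at the top, 40 outside and 32 inside, fixed on a 70 x 70 x 5 foot. The rim is 80 above the bench, 75 above this point, which is the centre of the inner floor (5 above the bench); z up, x and y along the tube's sides. Sizes in mm.
- rack: Rack: dark steel board 150 x 300 x 6, fixed to the bench, carrying the three slots side by side along its y, 95 apart, all alike but for the label; their order changes. Origin under the middle slot's centre; x away from the robot, same directions as the slots' axes. Sizes in mm.
- bush: Bystander: brass bush, 24 in diameter, 18 high, among the blocks; origin under its centre. Sizes in mm.
- collar: Bystander: steel collar, 18 in diameter, 14 high, among the blocks; origin under its centre. Sizes in mm.
- lever_set: Bystander: steel door lever on its 160 x 45 backplate, 52 high, left of the blocks; origin under the plate's centre, x along the plate. Sizes in mm.
- strike: Bystander: flat steel strike plate 150 x 28 x 4, on the right; origin under its centre, x along it. Sizes in mm.
- tape: Bystander: roll of tape, 60 in diameter, 20 high, behind the holder; origin under its centre. Sizes in mm.
Mind the look-alikes: they are no part of the job. Leave any green look-alike of the block_step alone. What is shaped like the block_plain but green is not meant.

How it is judged:
At the end, for the whole second after the job is handed in: Each block upright (within 0.07 rad) in its own labelled slot: within 8 mm of centre on each pocket axis, under 4 mm off the floor, lengthwise within 0.2 rad. Punch point down in the tube: point under 8 mm off the floor, within 18 mm of centre on each axis, leaning under 0.35 rad. All at rest (x of block_plain in the frame of slot_plain_floor between -0.008 and 0.008 m and y of block_plain in the frame of slot_plain_floor between -0.008 and 0.008 m and z of block_plain in the frame of slot_plain_floor below 0.004 m and angle between each of block_plain, block_step, block_channel's own z axis and vertical below 0.07 rad and angle between the x axis of block_plain and the x axis of slot_plain_floor, either way round below 0.2 rad and linear speed of each of block_plain, block_step, block_channel, punch below 0.02 m/s and x of block_step in the frame of slot_step_floor between -0.008 and 0.008 m and y of block_step in the frame of slot_step_floor between -0.008 and 0.008 m and z of block_step in the frame of slot_step_floor below 0.004 m and angle between the x axis of block_step and the x axis of slot_step_floor, either way round below 0.2 rad and x of block_channel in the frame of slot_channel_floor between -0.008 and 0.008 m and y of block_channel in the frame of slot_channel_floor between -0.008 and 0.008 m and z of block_channel in the frame of slot_channel_floor below 0.004 m and angle between the x axis of block_channel and the x axis of slot_channel_floor, either way round below 0.2 rad and x of punch in the frame of holder_floor between -0.018 and 0.018 m and y of punch in the frame of holder_floor between -0.018 and 0.018 m and z of punch in the frame of holder_floor below 0.008 m and angle between punch's own z axis and vertical below 0.35 rad); the robot touches nothing.
It fails at once if a bystander (bush, collar, lever handle, strike plate or tape roll) is pushed more than 25 mm from its place (distance of any of bush, collar, lever_set, strike, tape from where it was at the start of the episode above 0.025 m).
It also fails if it takes over 72 s, if anything falls off the work surface, if the arm or the gripper's body presses on something with over 40 N, if the wrist force passes 120 N, or if a joint passes its speed limit or range.

ROBOT

A 6-joint arm with a two-finger parallel gripper is mounted at the origin on the work surface. World frame = base frame: x ahead of the robot, y to its left, z up, the work surface at z = 0. Lengths are in m, angles in rad, forces in N, time in s.
With the tool pointing down it reaches from about 0.275 to 0.875 m from the base axis. Payload 12.5 kg.
Tool frame: the origin (TCP) lies at the very end of the fingers, on their centre line; the grasp point (between the pads) lies 19 mm behind it; z points along the fingers, y is the line along which they close (so a half turn about z gives the same grasp; the last joint's range is limited). The gripper opens to 85 mm and grips with 20 to 120 N. Pads are 22 mm wide; open, the fingers measure 114 mm over their backs; the gripper's body (76 mm by 85 mm) begins 54 mm behind the grasp point. The pads swing forward as they close: fully open they stand 13 mm farther back than shut.
Start: joints at [-1.336, 0.351, 1.652, -0, 1.139, -0.085], TCP at [0.173, -0.522, 0.231] pointing down, gripper open.
Joint ranges: [-2.75, 2.75], [-0.79, 2.1], [0.01, 2.65], [-1.57, 4.71], [0.07, 3.14], [-2.87, 2.87]. Speed limits (rad/s): [2.22, 2.22, 2.79, 3.14, 3.14, 3.14].

INTERFACE

Orientations are given as a 3x3 rotation matrix whose columns are the frame's x, y, z axes.
In Python, from bench import manip gives the robot as it stands. Calls block until the motion is done:
- manip.move_ptp(position, orientation): joint-space move of the TCP to a pose.
- manip.move_l(position, attitude=None, max_speed=0.15): straight line of the TCP; attitude=None keeps the orientation; max_speed is the mean speed in m/s.
- manip.move_j(angles): joint-space move.
- manip.set_gripper(opening, effort=None): opening from 0.0 (shut) to 1.0 (fully open); effort is the grip in N (None keeps the last); returns when the fingers have stopped.
- manip.dwell(seconds).
- manip.inverse_kinematics(position, orientation): joint angles nearest the present ones, or None.
- manip.grab_frame(name): name is "scene" or "top" or "wrist"; returns (picture, depth): 384x512x3 uint8, red, green, blue; 384x512 float32, m along the optical axis (not along the pixel's ray), 0 where there is no reading.
- manip.get_calibration(name): a dict with "camera_matrix" (3x3 intrinsics, pixels), "R" (3x3) and "t" (3): a world point X has camera coordinates R X + t. Camera axes: x right, y down, z forward; pixel columns grow to the right and rows downward; lengths in m; the calibration is good to about 2 mm. The wrist camera is an equidistant fisheye: a pixel r from the principal point sees the ray r / f radians off the axis. A picture is of the moment at which its call begins: read the wrist's pose just before it. get_calibration takes no time and is no camera call; for the wrist camera it gives the pose at the moment of the call.
A pose or a line that the arm cannot do raises manip.Unreachable and nothing moves.
- manip.sign_off(): hands the job in; it is judged then, once.
Trained networks look in the newest picture that a camera, given by its name, has taken for a name from the list of things; names that differ only in an ending like _2 or _b are one class to them, and where a whole thing is asked for, a point or a joint stands for the part that bears it (a point fixed in the world has none). Each returns a list of dicts, best first, with "confidence" (0 to 1); they miss things now and then, are a little off and sometimes report something else, mostly with a low value. They report only what shows in the picture. A call takes as long as a camera call. They do not tell look-alikes from the thing itself.
- manip.look_for(camera, name): "at" ([x, y, z] in m, in world coordinates, good to about 4 mm: the middle of the surface that is visible of it).
Readings, each from a call of its own:
- manip.current_time(): time.
- manip.current_qpos(): joint angles.
- manip.current_joint_vel(): joint speeds.
- manip.current_joint_torque(): joint torques, N m.
- manip.current_ee_pos(): TCP position.
- manip.current_tcp_rot(): TCP orientation.
- manip.current_force(): force on the tool from outside, world axes, zero at the start.
- manip.current_ft_torque(): the same for the moment, N m.
- manip.current_grip_width(): opening from 0.0 (shut) to 1.0 (fully open).
- manip.current_grip_force(): force on a finger pad.
Only numpy, scipy, OpenCV 4.12 (cv2) and the standard library are available. Lean on these libraries where they do the work, as an engineer would, in place of code of your own. Each camera call takes 0.05 s, during which the arm holds its last target. There are 200 camera calls.

## Working session

There is one attempt and no reset: what is moved stays moved. The work goes in short steps, each a Python script; the robot and the scene stay as the last script left them, time stands still between calls to the robot, and variables do not carry over. Pictures are saved under pics/ and viewed, at most 10 in all, crops included, and the job is handed in when it is done.

```bash
mkdir -p pics && ls && cat > h.py <<'E'
import numpy as np, cv2
from bench import manip as m
def shot(c):
    cal=m.get_calibration(c); p,d=m.grab_frame(c); return p,d,cal
def cloud(d,cal):
    K=np.array(cal["camera_matrix"]);v,u=np.indices(d.shape)
    P=np.stack([(u-K[0,2])/K[0,0]*d,(v-K[1,2])/K[1,1]*d,d],-1)
    return (P-np.array(cal["t"]))@np.array(cal["R"])
def pix(X,cal):
    q=np.array(cal["R"])@np.array(X)+np.array(cal["t"]);q=np.array(cal["camera_matrix"])@q
    return (q[:2]/q[2]).round().astype(int)
E
python3 - <<'E'
from h import *
for c in ("top","scene"):
    p,d,cal=shot(c); np.savez(f"{c}.npz",p=p,d=d,K=cal["camera_matrix"],R=cal["R"],t=cal["t"])
    cv2.imwrite(f"pics/{c}0.png",cv2.resize(p[...,::-1],(800,600)))
    for n in ["block_plain","block_step","block_channel","punch","rack","bush","collar","lever_set","strike","tape","slot_plain_floor","slot_step_floor","slot_channel_floor","holder_floor"]:
        print(c,n,[(np.round(r["at"],3).tolist(),pix(r["at"],cal).tolist(),round(r["confidence"],2)) for r in m.look_for(c,n)[:5]])
print(m.current_time())
E
```

```text
pics
top block_plain [([0.327, 0.205, 0.043], [186, 258], 0.68), ([0.45, 0.214, 0.047], [184, 217], 0.53)]
top block_step [([0.446, -0.042, 0.046], [268, 218], 0.77), ([0.361, 0.043, 0.029], [240, 246], 0.68)]
top block_channel [([0.436, -0.202, 0.038], [321, 221], 0.55), ([0.589, -0.364, 0.097], [379, 167], 0.27)]
top punch []
top rack [([0.615, 0.104, 0.006], [221, 166], 0.59)]
top bush [([0.569, -0.143, 0.004], [299, 179], 0.27)]
top collar []
top lever_set [([0.475, 0.384, 0.01], [133, 210], 0.79)]
top strike [([0.422, -0.453, 0.008], [401, 225], 0.62)]
top tape [([0.705, -0.108, 0.022], [288, 136], 0.53), ([0.452, 0.208, 0.049], [185, 216], 0.29)]
top slot_plain_floor [([0.618, 0.103, 0.005], [222, 165], 0.64), ([0.623, 0.042, 0.019], [241, 162], 0.57)]
top slot_step_floor [([0.601, 0.226, 0.02], [182, 170], 0.96)]
top slot_channel_floor [([0.612, 0.138, 0.025], [210, 166], 0.87)]
top holder_floor [([0.571, -0.14, 0.005], [298, 179], 0.91), ([0.617, 0.099, 0.008], [223, 165], 0.54)]
scene block_plain [([0.462, 0.215, 0.045], [355, 194], 0.9), ([0.346, 0.21, 0.044], [360, 165], 0
[... 179 characters left out ...]
 punch [([0.596, -0.364, 0.092], [124, 169], 0.43)]
scene rack [([0.673, 0.162, 0.007], [315, 263], 0.6)]
scene bush [([0.456, 0.072, 0.016], [300, 189], 0.51)]
scene collar []
scene lever_set [([0.496, 0.379, 0.01], [417, 228], 0.68)]
scene strike [([0.43, -0.451, 0.004], [135, 148], 0.8), ([0.617, 0.135, 0.021], [309, 239], 0.25)]
scene tape [([0.703, -0.105, 0.021], [203, 242], 0.72)]
scene slot_plain_floor [([0.63, 0.041, 0.02], [270, 233], 0.88)]
scene slot_step_floor [([0.609, 0.235, 0.024], [352, 245], 0.76)]
scene slot_channel_floor [([0.62, 0.136, 0.024], [309, 239], 0.81), ([0.464, 0.217, 0.043], [355, 195], 0.16)]
scene holder_floor [([0.588, -0.141, 0.035], [208, 201], 0.59)]
1.5
```

```bash
python3 - <<'E'
import numpy as np,cv2
z=np.load("top.npz");p=z["p"]
cv2.imwrite("pics/topcrop.png",cv2.resize(p[120:290,110:430,::-1],(800,425),interpolation=cv2.INTER_CUBIC))
E
```

```text
(no output)
```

View pics/topcrop.png

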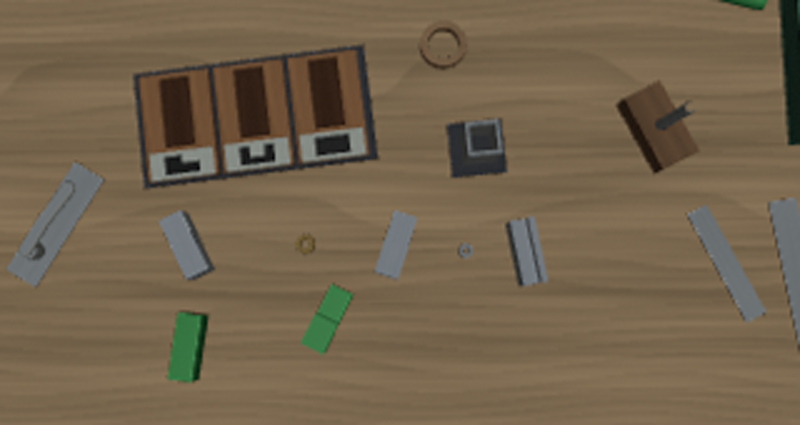

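View pics/scene0.png

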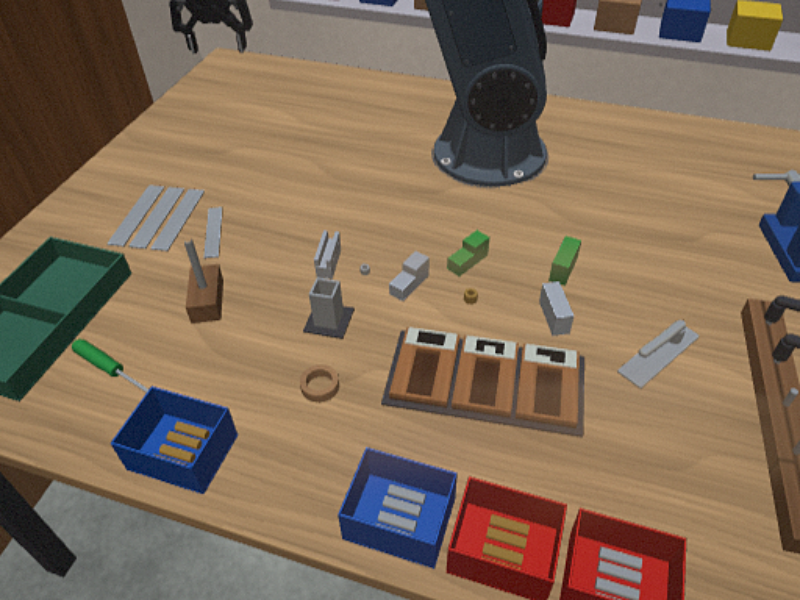

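The top crop (x2.5, offset 110,120) confirms the look-alikes:
- **Plain:** grey oblong at top px (184,217). The green one at (186,258) is a decoy.
- **Step:** grey stepped block at (268,218). The green one at (240,246) is a decoy.
- **Channel:** grey U-block at (321,221).

The labels read left to right as step (182,185), channel (210,182), plain (242,178). The holder tube is at (303,175), and the punch leans in its batten at about (380,165).

Next I'll fit the poses from depth.

```bash
cat > meas.py <<'E'
from h import *
def load(c):
    z=np.load(c+".npz"); cal=dict(camera_matrix=z["K"],R=z["R"],t=z["t"]); P=cloud(z["d"],cal); P[z["d"]==0]=np.nan; return P,z["p"]
def sel(P,c,r,z0,z1):
    return P[(np.hypot(P[...,0]-c[0],P[...,1]-c[1])<r)&(P[...,2]>z0)&(P[...,2]<z1)]
def rect(Q):
    (c,s,a)=cv2.minAreaRect((Q[:,:2]*1000).astype(np.float32)); 
    if s[0]<s[1]: s=s[::-1];a+=90
    return np.round(c,1),np.round(s,1),round((a+90)%180-90,1),len(Q)
E
python3 - <<'E'
from meas import *
for c in ("top","scene"):
    P,p=load(c)
    b=P[(P[...,2]<0.02)&(np.abs(P[...,0]-.45)<.15)&(np.abs(P[...,1])<.3)][:,2]; print(c,"bench z",np.nanmedian(b))
    for n,q in dict(plain=(.45,.212),step=(.446,-.04),chan=(.44,-.2)).items():
        Q=sel(P,q,.06,.012,.06); print(n,"all",rect(Q),"top",rect(sel(P,q,.06,.040,.06)),"mid",rect(sel(P,q,.06,.024,.033)), "zmax",np.percentile(Q[:,2],95).round(4))
    Q=sel(P,(.63,.135),.19,.003,.03);Q=Q[np.abs(Q[:,0]-.62)<.12]; print("rack",rect(Q))
    Q=sel(P,(.63,.135),.19,.016,.03); print("wood",rect(Q))
    Q=sel(P,(.59,-.14),.05,.074,.09); print("tube rim",rect(Q) if len(Q)>3 else len(Q)); 
    Q=sel(P,(.59,-.14),.06,.02,.09); print("tube all",rect(Q))
    Q=sel(P,(.59,-.36),.08,.034,.046);print("batten",rect(Q))
    Q=sel(P,(.59,-.36),.1,.05,.16)
    for z in np.arange(.05,.15,.015):
        s=Q[(Q[:,2]>=z)&(Q[:,2]<z+.015)]; print("  punch",z.round(3),len(s),np.median(s,0).round(4) if len(s) else "")
    d=np.load("top.npz")
E
```

```text
top bench z 0.000685320943424205
plain all (array([449.8, 216.1]), array([79.5, 30.7]), 25.9, 318) top (array([450.1, 216.4]), array([78.5, 30.4]), 25.8, 264) mid (array([451.9, 202.5]), array([83.8, 25. ]), 7.2, 19) zmax 0.0484
step all (array([448.9, -41.5]), array([79.8, 29.9]), -18.4, 257) top (array([430.1, -35. ]), array([39. , 29.6]), -18.8, 131) mid (array([448.8, -41.7]), array([79.8, 29.7]), -17.5, 119) zmax 0.0477
chan all (array([ 439.3, -200.7]), array([79.6, 30.9]), 10.4, 307) top (array([ 439.1, -200.8]), array([79.2, 30.9]), 10.4, 161) mid (array([ 438.9, -197.1]), array([78.9, 23.1]), 11.2, 109) zmax 0.0481
rack (array([619.9, 136.1]), array([375.2, 239.7]), 90.0, 4695)
wood (array([562.6, 130.8]), array([278.2, 238.9]), -83.3, 2607)
tube rim (array([ 571.4, -145.5]), array([40.3, 40.2]), -85.8, 81)
tube all (array([ 571.3, -145.5]), array([40.6, 40.5]), -85.4, 189)
batten (array([ 592.4, -367.8]), array([99.8, 51.6]), 26.8, 506)
  punch 0.05 8 [ 0.5899 -0.362   0.0586]
  punch 0.065 8 [ 0.5884 -0.3633  0.0702]
  punch 0.08 11 [ 0.5898 -0.3631  0.0885]
  punch 0.095 
[... 714 characters left out ...]
28) mid (array([ 439.3, -199.2]), array([84.1, 30.9]), 10.1, 106) zmax 0.046
rack (array([618.5, 140.4]), array([368. , 238.2]), 89.3, 6545)
wood (array([564.8, 132.5]), array([278. , 234.7]), -83.4, 3758)
tube rim (array([ 570.3, -144.4]), array([42.8, 40.9]), 4.9, 116)
tube all (array([ 570.2, -144.3]), array([44.4, 41.7]), 5.4, 497)
batten (array([ 591.7, -366.8]), array([103.3,  50.6]), 27.3, 455)
  punch 0.05 24 [ 0.5953 -0.3632  0.0573]
  punch 0.065 22 [ 0.5951 -0.3628  0.0716]
  punch 0.08 23 [ 0.5955 -0.3636  0.0864]
  punch 0.095 27 [ 0.5954 -0.3634  0.1031]
  punch 0.11 27 [ 0.596  -0.3623  0.1184]
  punch 0.125 27 [ 0.595  -0.3628  0.1339]
  punch 0.14 1 [ 0.5929 -0.3628  0.1402]
```

```bash
cat > act.py <<'E'
from h import *
H=0.017
def down(a):
    x=np.array([np.cos(a),np.sin(a),0]);z=np.array([0,0,-1.]);return np.column_stack([x,np.cross(z,x),z])
def best(p,a):
    c=[]
    for k in (a,a+np.pi):
        q=m.inverse_kinematics(p,down(k))
        if q is not None: c.append((abs(q[5]),k))
    return min(c)[1]
def pick(xy,a,z=H,op=0.55,f=80,up=0.15):
    a=best([*xy,up],a); m.move_ptp([*xy,up],down(a)); m.set_gripper(op)
    m.move_l([*xy,z],max_speed=.12); m.set_gripper(0,f)
    print("grip",round(m.current_grip_width(),3),m.current_grip_force(),"t",m.current_time())
    m.move_l([*xy,up],max_speed=.2); print("held",round(m.current_grip_width(),3),np.round(m.current_force(),1))
    return a
def place(xy,a,zs,op=0.6,up=0.15):
    m.move_ptp([*xy,up],down(a))
    f0=np.array(m.current_force())
    for i,z in enumerate(zs):
        m.move_l([*xy,z],max_speed=.15 if i==0 else .04)
        df=np.array(m.current_force())-f0
        if np.linalg.norm(df)>12: print("force at",z,df.round(1)); 
        if np.linalg.norm(df)>25: return False
    m.set_gripper(op); m.move_l([*xy,up],max_speed=.2); print("placed t",m.current_time()); return True
E
python3 - <<'E'
from meas import *
from scipy.optimize import least_squares
for c in ("top","scene"):
    P,p=load(c)
    th=np.radians(6.6);x0=np.array([.628,.133])
    for it in range(4):
        ex=np.array([np.cos(th),np.sin(th)]);ey=np.array([-ex[1],ex[0]])
        d=P[...,:2]-x0; U=np.stack([d@ex,d@ey],-1)
        M=(np.abs(U[...,0])<.083)&(np.abs(U[...,1])<.16)&(P[...,2]>.0035)&(P[...,2]<.03)
        r=rect(P[M]); x0=r[0]/1000; th=np.radians(r[2]-90 if r[2]>45 else r[2]+90)
    print(c,"rack",r,np.degrees(th))
    print("  wood",rect(P[M&(P[...,2]>.016)]))
    for k in (-.095,0,.095):
        s=x0+k*ey; d=P[...,:2]-s
        m2=(np.abs(d@ex)<.05)&(np.abs(d@ey)<.025)&(P[...,2]<.0155)&(P[...,2]>.007); print("  pocket",k,"nominal",(s*1000).round(1),rect(P[m2]))
E
```

```text
top rack (array([627.7, 131.5]), array([318.7, 165.8]), -83.6, 4234) 6.400000000000006
  wood (array([613.4, 136.7]), array([278.2, 136.6]), -83.3, 2582)
  pocket -0.095 nominal [638.3  37.1] (array([643.6,  44.2]), array([87.7, 37.1]), 6.6, 303)
  pocket 0 nominal [627.7 131.5] (array([632.1, 138.9]), array([88.3, 36.1]), 6.3, 295)
  pocket 0.095 nominal [617.1 225.9] (array([621.7, 233.8]), array([88.8, 34.8]), 6.7, 292)
scene rack (array([625.5, 145.1]), array([310.7, 165.3]), -82.8, 6388) 7.200000000000002
  wood (array([612.7, 138. ]), array([278.1, 137.9]), -83.4, 3671)
  pocket -0.095 nominal [636.7  50.8] (array([636.2,  44.3]), array([87.8, 37. ]), 6.8, 430)
  pocket 0 nominal [625.5 145.1] (array([624.1, 139.2]), array([87. , 37.9]), 6.9, 463)
  pocket 0.095 nominal [614.3 239.4] (array([613.1, 234.1]), array([86.2, 37.3]), 6.4, 470)
```

```bash
cat >> act.py <<'E'
D=np.radians
YAW=D(6.65);EX=np.array([np.cos(YAW),np.sin(YAW)]);EY=np.array([-EX[1],EX[0]])
C=np.array([.6284,.1391]);SLOT=dict(step=C+.095*EY,channel=C,plain=C-.095*EY)
ZS=[0.011+H+0.012,0.011+H+.006,0.011+H+.001]
E
python3 - <<'E'
from act import *
pick((.450,.217),D(25.8))
a=best([*SLOT["plain"],.15],YAW)
print(place(SLOT["plain"],a,ZS))
p,d,cal=shot("top");np.savez("top.npz",p=p,d=d,K=cal["camera_matrix"],R=cal["R"],t=cal["t"])
from meas import *
P,_=load("top")
Q=sel(P,SLOT["plain"],.06,.045,.07);print(SLOT["plain"],rect(Q),np.median(Q[:,2]))
cv2.imwrite("pics/t1.png",cv2.resize(p[110:290,110:430,::-1],(800,450)))
E
```

```text
grip 0.329 79.85340714454651 t 6.3083
held 0.336 [-0.3 -0.6 -2.6]
placed t 10.6917
True
[0.63940138 0.04473915] (array([0., 0.]), array([0., 0.]), 0.0, 0) nan
  return _methods._mean(a, axis=axis, dtype=dtype,
  ret = ret.dtype.type(ret / rcount)
```

View pics/t1.png

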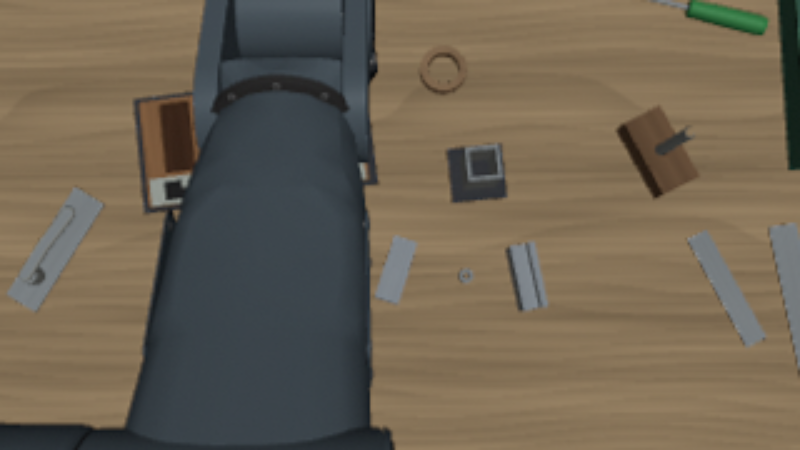

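The arm hides the rack (top px ~205,170), but the placing forces were clean. I'll do the other two blocks next and check all three when the arm is clear.

```bash
python3 - <<'E'
from act import *
ang=D(180-18.1);off=.015*np.array([np.cos(ang),np.sin(ang)])
s=np.array([.4483,-.0411])
pick(s+off,ang)
a=best([*SLOT["step"],.15],YAW)
ok=place(SLOT["step"]-.015*EX,a,ZS); print(ok)
if ok:
    pick((.4393,-.200),D(10.4))
    a=best([*SLOT["channel"],.15],YAW)
    ok=place(SLOT["channel"],a,ZS); print(ok)
if ok:
    P0=[.45,-.36,.26]; m.move_ptp(P0,down(best(P0,D(27))))
from meas import *
for c in ("top","scene"):
    p,d,cal=shot(c);np.savez(c+".npz",p=p,d=d,K=cal["camera_matrix"],R=cal["R"],t=cal["t"])
    P,_=load(c)
    for n in SLOT:
        Q=sel(P,SLOT[n],.06,.032,.07);r=rect(Q);e=(r[0]/1000-SLOT[n]);print(c,n,r,"err",np.round([e@EX,e@EY],4),"ztop",np.percentile(Q[:,2],90).round(4))
    if c=="scene": cv2.imwrite("pics/s1.png",cv2.resize(p[130:300,60:440,::-1],(800,358)))
print(m.current_time())
E
```

```text
grip 0.337 79.77895706892014 t 14.9917
held 0.332 [-0.4  0.5 -2.3]
placed t 19.5833
True
grip 0.342 80.0306012481451 t 23.3083
held 0.335 [-1.1 -0.7 -2.7]
placed t 28.7583
True
top step (array([617.8, 234. ]), array([80.5, 30.9]), 5.5, 276) err [0.0005 0.0005] ztop 0.0579
top channel (array([631.3, 140.4]), array([79.9, 30.5]), 6.8, 279) err [0.003 0.001] ztop 0.0581
top plain (array([638.3,  45.5]), array([80.4, 30. ]), 6.5, 270) err [-0.001   0.0009] ztop 0.0587
scene step (array([616.9, 235.4]), array([82.7, 30. ]), 6.5, 467) err [-0.0003  0.002 ] ztop 0.0566
scene channel (array([630.9, 141.8]), array([82.2, 29.9]), 6.8, 403) err [0.0028 0.0024] ztop 0.0568
scene plain (array([637.4,  47.1]), array([82.4, 30.2]), 6.5, 439) err [-0.0017  0.0026] ztop 0.057
30.8167
```

View pics/s1.png

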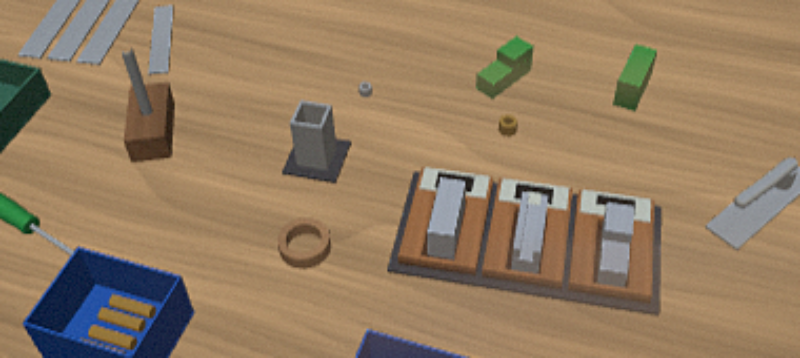

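All three blocks show in their own slots: plain (445,215), channel (530,230) and step (615,240). Their tops measure 56–58 mm high, so they are seated. Next is the punch.

```bash
python3 - <<'E'
from act import *
a=pick((.5915,-.3632),D(27),z=.096,op=.5,f=60,up=.23)
t=np.array([.5708,-.145]); k=best([*t,.23],D(5)); m.move_ptp([*t,.23],down(k))
from meas import *
for c in ("top","scene"):
    p,d,cal=shot(c);np.savez(c+".npz",p=p,d=d,K=cal["camera_matrix"],R=cal["R"],t=cal["t"])
    P,_=load(c)
    for z in (.14,.155,.17,.185,.2):
        s=sel(P,t,.03,z,z+.015); print(c,z,len(s),np.median(s,0).round(4) if len(s) else "")
cv2.imwrite("pics/s2.png",cv2.resize(p[60:260,100:340,::-1],(720,600)))
print(m.current_time())
E
```

```text
grip 0.146 57.87702482950408 t 33.35
held 0.146 [-0.2  0.7 -1.7]
top 0.14 0 
top 0.155 0 
top 0.17 0 
top 0.185 0 
top 0.2 0 
scene 0.14 13 [ 0.5715 -0.1426  0.1504]
scene 0.155 27 [ 0.5731 -0.1426  0.163 ]
scene 0.17 25 [ 0.5723 -0.1417  0.1774]
scene 0.185 31 [ 0.5724 -0.143   0.1924]
scene 0.2 30 [ 0.5724 -0.1416  0.2076]
35.15
```

View pics/s2.png

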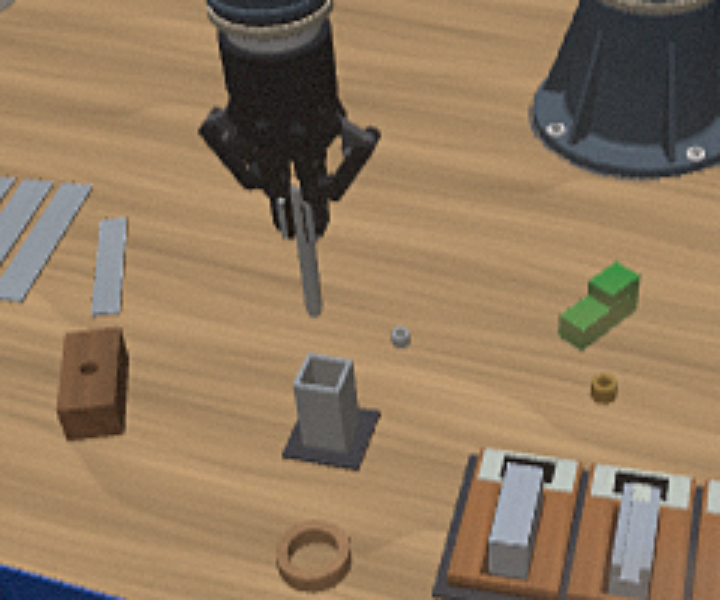

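The punch hangs vertical above the tube: punch tip at (315,312), tube mouth at (325,372). It sits about 4 mm short in x, so I'll correct that, insert it, retreat and check.

```bash
python3 - <<'E'
from act import *
t=np.array([.5745,-.146]); k=best([*t,.23],D(5))
ok=place(t,k,[.172,.162,.155,.12,.092],op=.5,up=.23); print(ok)
if ok: m.move_ptp([.40,-.36,.26],down(best([.40,-.36,.26],D(27))))
from meas import *
for c in ("top","scene"):
    p,d,cal=shot(c);np.savez(c+".npz",p=p,d=d,K=cal["camera_matrix"],R=cal["R"],t=cal["t"])
    P,_=load(c)
    for n in SLOT:
        Q=sel(P,SLOT[n],.06,.032,.07);r=rect(Q);e=(r[0]/1000-SLOT[n]);print(c,n,r[2],"err",np.round([e@EX,e@EY],4),"ztop",np.percentile(Q[:,2],90).round(4))
    Q=sel(P,(.571,-.145),.04,.09,.16); print(c,"punch",len(Q),Q.mean(0),Q[:,2].max())
cv2.imwrite("pics/s3.png",cv2.resize(p[130:300,60:440,::-1],(800,358)))
print(m.current_time())
E
```

```text
placed t 39.775
True
top step 5.8 err [0.0007 0.0003] ztop 0.0577
top channel 7.4 err [0.0033 0.0009] ztop 0.0583
top plain 6.8 err [-0.0008  0.001 ] ztop 0.0588
top punch 22 [ 0.5694736  -0.14177296  0.11727315] 0.13324215615463098
scene step 6.1 err [0.0002 0.0019] ztop 0.057
scene channel 6.8 err [0.0022 0.0024] ztop 0.0568
scene plain 6.9 err [-0.0013  0.0024] ztop 0.0573
scene punch 75 [ 0.57602915 -0.14104777  0.11362243] 0.13538689121598613
40.95
```

View pics/s3.png

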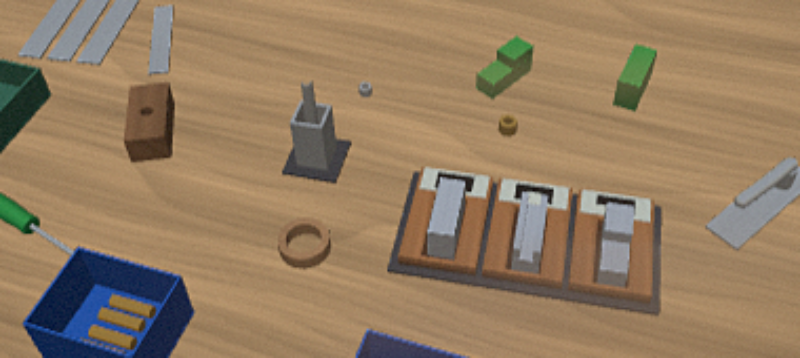

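The punch stands in the tube at (310,105), with its top at about 135 mm, which means it is on the floor. The blocks are seated and the bystanders haven't moved.

```bash
python3 -c "
from bench import manip as m
print(m.sign_off())"
```

```text
the job is handed in; nothing more can be done
None
```

The job is handed in at about 41 s of the 72 s limit: at the last camera check each block stood fully down in its own labelled slot, within about 3.5 mm of centre, and the punch was point down in the tube; the judge's verdict was not shown.

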